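# Take the lid off the glue pot with the lid lifter

## Task

The glue pot is in use, so do not touch its lid with the gripper or arm: take the lid lifter, hook it under the lid's loop handle, lift the lid off level and set it gently down so that it is fully seated in the ring of the blue lid rest. Nobody knows at what height the rest was left, so feel for it, and never press or pull hard on the lid (keep well under 20 N). Then unhook the lifter and leave it standing upright on the bare table, with the other things left alone.

Things in the scene. Friction and masses are not known exactly. Their poses are not given: they have to be found in the camera images.
- glue_pot: Fixed steel pot on a grey heater base 140 mm across; pot 120 mm outside, 111 mm inside at its open rim, which is 60 mm above the table. Origin: centre of the underside, on the table; z up. Two ears at +y and -y reach out to 78 mm radius, 46 mm up.
- lid: Loose aluminium lid on the pot's rim: flange 126 mm across, 8 mm thick, flat on top; below it a chamfered boss 104 mm across, 8 mm deep, hangs inside the rim. Origin: centre of the flange's underside, so at rim height when seated (60 mm on the pot); z up. A loop handle stands on its centre. Mass 0.3 to 0.55 kg, not measured.
- loop (a point): Centre of the lid's loop handle's bar, 30 mm above the lid's origin; axes as the lid's. The bar is straight, round, 8 mm thick, along y, with legs of the same thickness at y = -29 and +29 mm: the opening below it is 50 mm wide and 18 mm high above the flange's top. The same from the lid's +x and -x sides.
- lifter: Lid lifter: C-shaped steel hook, 142 mm tall, 0.18 kg, stands by itself on its flat underside. Origin: on the underside, straight below the grip's middle; z up, x the way the tongue points. Neck: upright, 18 mm wide, x = -22 to -10 mm. Cross foot behind it: x = -42 to -22 mm, 64 mm wide (y), 8 mm high. Upper arm: its underside is 84 mm up. It hangs well only with the bar's middle on the tongue.
- saddle (a point): On the lifter, top of the tongue where the loop's bar shall hang, 7 mm above the lifter's origin; axes as the lifter's. The tongue is 18 mm wide, 7 mm thick, its underside level with the cross foot's; open above from the neck (x = -10 mm) to an upturned lip at its tip (x = +13 to +20 mm, top 12 mm above the underside), so the hooked bar's axis lies at x = -6 to +9 mm.
- grip (a point): Middle of the lifter's wooden grip, 117 mm above the lifter's origin; axes as the lifter's. The grip is 20 mm thick (y), 48 mm long (x), from 92 to 142 mm up; pinch it across its 20 mm from above.
- lid_rest: Fixed lid rest: blue foot 110 mm across, post, and on top, coaxial, a blue ring (shallow cup) 122 mm outside, 112 mm inside, 18 mm deep. Origin: centre of the foot's underside, on the table; z up. The lid's boss drops into the ring with 4 mm play all round, its flange lies on the rim. The rim's height was left anywhere from 70 to 115 mm, is not measured, and does not give.
- wax_tin: Bystander: round green tin, 71 mm across, 36 mm high, loose on the table. Origin: centre of its underside.
- wedge: Bystander: wooden wedge, 26 by 100 by 20 mm, loose on the table. Origin: middle of its underside; long along y.
- bit_case: Bystander: flat green case, 76 by 80 by 27 mm, loose on the table. Origin: centre of its underside.

How it is judged:
By the outcome, as a careful person would: the job done as asked, in the order asked, and still so for the second after the job is handed in, with the robot touching nothing.
It also fails if it takes over 72 s, if anything falls off the work surface, if the arm or the gripper's body presses on something with over 40 N, if the wrist force passes 120 N, or if a joint passes its speed limit or range.

## Robot

A 6-joint arm with a two-finger parallel gripper is mounted at the origin on a cart in front of the work surface, level with it; the furniture and walls round the work are solid. World frame = base frame: x ahead of the robot, y to its left, z up, the work surface at z = 0. Lengths are in m, angles in degrees, forces in N, time in s.
With the tool pointing down it reaches from about 0.375 to 0.9 m from the base axis. Payload 3.1 kg.
Tool frame: the origin (TCP) lies on the centre line of the jaws, within the pads' length; the fingertips stand 8 mm ahead of it and the grasp point (between the pads) lies 11 mm behind it; z points along the fingers, y is the line along which they close (so a half turn about z gives the same grasp; the last joint's range is limited). The gripper opens to 87 mm and grips with 3 to 60 N. Pads are 19 mm wide; open, the fingers measure 117 mm over their backs; the gripper's body (75 mm by 190 mm) begins 51 mm behind the grasp point.
Start: joints at [53.486, 30.224, 82.088, -0, 67.689, -10.227], TCP at [0.277, 0.56, 0.231] pointing down, gripper open.
Joint ranges: [-176.69, 176.69], [-43.24, 126.21], [12.49, 139.97], [-82, 262], [0, 151.66], [-163.58, 163.58]. Speed limits (degrees/s): [159.86, 159.86, 180, 180, 180, 180].

## Interface

Orientations are given as a 3x3 rotation matrix whose columns are the frame's x, y, z axes.
In Python, from rig import * gives the robot as it stands.
- The arm moves only by the tool step_arm, never from a script. Its argument "targets" is a list of rows, each a list of 5 numbers: the opening, from -1 (shut) to 1 (fully open), then the shift along the world's x, y, z normalised to -1 to 1, where 1 is 0.25 m, then the turn about the world's z normalised to -1 to 1, where 1 is 180 degrees. In form: [[fingers, x, y, z, turn], ...]. A call has 1 to 20 rows; each row is the pose to reach, as a shift and turn from the pose commanded when the call began, turning the shorter way round; what a row does not reach only later rows make up. A row lasts 1/10 s, in which the tool goes at most 50 mm and 8.59 degrees, less where a joint would pass 70% of its speed; a pose out of reach is approached as far as the arm can. A call with a number of a shift or a turn outside -1 to 1 is refused whole. A call with a gripper value outside its range is refused whole. The fingers move at their own pace and stop on an object; the grip force is fixed at half the most. Time passes only in rows, so rows that repeat a pose let the fingers close. It gives the time, the measured TCP pose, the force, the opening and the grip force at its end, in the units of the state.
- read_state(): the state, without advancing time (a new reading comes with each control period).
- capture(name): name is "scene" or "top" or "wrist"; returns a dict with "color" (420x560x3 uint8, red, green, blue), "mtx" (3x3 intrinsics, pixels), "pose" (4x4, takes a point from camera to world coordinates). Camera axes: x right, y down, z forward; pixel columns grow to the right and rows downward; lengths in m; the calibration is good to about 2 mm. The wrist camera is an equidistant fisheye: a pixel r from the principal point sees the ray r / f radians off the axis. A picture is of the moment at which its call begins. There is no depth.
- hand_in(): hands the job in; it is judged then, once.
The state is a dict: "time_s": time; "joint_positions": joint angles; "qvel": joint speeds; "tau": joint torques, N m; "position": TCP position; "tcp_rot": TCP orientation; "force": force on the tool from outside, world axes, zero at the start; "moment": the same for the moment, N m; "opening": opening from 0.0 (shut) to 1.0 (fully open); "grasp_force": force on a finger pad.
Only numpy, scipy, OpenCV 4.12 (cv2) and the standard library are available. Lean on these libraries where they do the work, as an engineer would, in place of code of your own. Each camera call takes 0.05 s, during which the arm holds its last target. There are 200 camera calls.

## Working session

There is one attempt and no reset: what is moved stays moved. The work goes in short steps, Python scripts to look and compute and a tool call to move; the robot and the scene stay as the last step left them, time stands still between calls to the robot, and variables do not carry over. Pictures are saved under pics/ and viewed, at most 10 in all, crops included, and the job is handed in when it is done.

Besides the shell and the picture viewer there is one more tool, called after ">>>" as name(argument=value, ...), one argument or row to a line, values as JSON. step_arm: Moves the arm, as the interface text tells. Scaled input: -1 to 1 covers 0.25 m each way for a shift and 180 degrees each way for a turn. Its arguments: {"type":"object","properties":{"targets":{"type":"array","items":{"type":"array","items":{"type":"number"}}}},"required":["targets"]}

```bash
ls; mkdir -p pics; python3 - <<'E'
from rig import *
import cv2
for n in ("scene","top"):
    c=capture(n); cv2.imwrite(f"pics/{n}0.png",c["color"][:,:,::-1]); print(n,c["mtx"].tolist(),c["pose"].round(4).tolist())
s=read_state(); print(s)
E
```

```text
pics
scene [[536.9926407102771, 0.0, 275.64389214271284], [0.0, 536.9926407102771, 201.4322253540708], [0.0, 0.0, 1.0]] [[0.7688, -0.4046, 0.4952, 0.0379], [-0.6394, -0.4982, 0.5856, -0.7561], [0.0097, -0.7668, -0.6418, 0.7653], [0.0, 0.0, 0.0, 1.0]]
top [[444.85590004406316, 0.0, 281.2088640625408], [0.0, 444.85590004406316, 214.1331520165704], [0.0, 0.0, 1.0]] [[-0.002, -0.9891, 0.147, 0.4039], [-0.9997, 0.0054, 0.023, -0.1477], [-0.0235, -0.1469, -0.9889, 1.0083], [0.0, 0.0, 0.0, 1.0]]
{'time_s': 0.1, 'joint_positions': array([ 5.34863449e+01,  3.02761636e+01,  8.21489807e+01, -1.01918291e-03,
        6.76894687e+01, -1.02289339e+01]), 'qvel': array([-0.0587988 , -0.14244445, -0.18600606,  0.02542099, -0.02093101,
       -0.01567115]), 'tau': array([-3.43240026e-04, -4.40991390e+01, -1.77148443e+01,  6.34549186e-02,
        5.35195135e-02, -3.10952612e-05]), 'position': array([0.27637355, 0.55985321, 0.22964276]), 'tcp_rot': array([[-8.96607348e-01,  4.42824883e-01, -1.17702400e-03],
       [ 4.42826318e-01,  8.96605954e-01, -1.61752135e-03],
       [ 3.39048024e-04, -1.97149873e-03, -9.99997999e-01]]), 'force': array([-0.07005118, -0.75254313, -0.00716994]), 'moment': array([-0.02644607, -0.00955266, -0.00272833]), 'grasp_force': 0.0, 'opening': 1.000124051384177}
```

View pics/scene0.png

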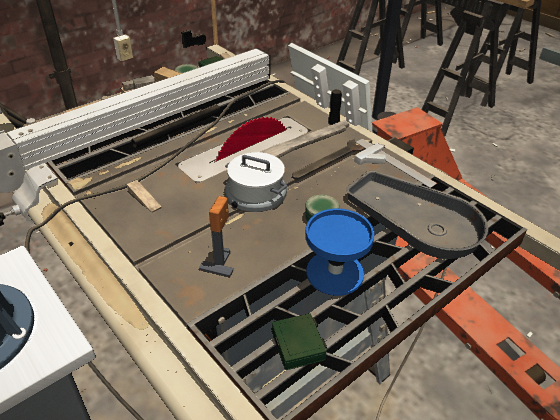

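View pics/top0.png

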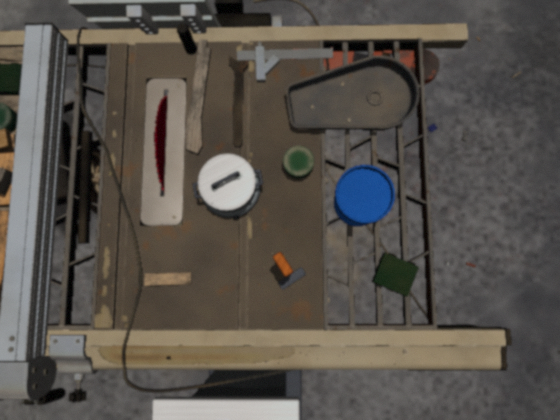

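The scene view shows the pot at about (255,180), lifter (218,235), rest (339,250), tin (322,208), wedge (145,195) and case (300,342). In the top view they are at: pot (228,184), lifter (287,270), rest (364,195), tin (298,162), case (396,274). Next I'll enlarge crops.

```bash
python3 - <<'E'
import cv2,numpy as np
t=cv2.imread("pics/top0.png");s=cv2.imread("pics/scene0.png")
def crop(im,x,y,w,h,k):
    o=cv2.resize(im[y:y+h,x:x+w],None,fx=k,fy=k,interpolation=cv2.INTER_CUBIC)
    for i in range(0,w,10):
        cv2.line(o,(i*k,0),(i*k,6 if i%50 else 14),(0,255,255),1)
        if i%20==0: cv2.putText(o,str(x+i),(i*k,22),0,.35,(0,255,255),1)
    for j in range(0,h,10):
        cv2.line(o,(0,j*k),(6,j*k),(0,255,255),1)
        if j%20==0 and j: cv2.putText(o,str(y+j),(8,j*k+4),0,.35,(0,255,255),1)
    return o
a=np.hstack([crop(t,190,145,80,75,5),crop(t,260,240,80,75,5)])
b=np.hstack([crop(s,180,180,80,110,5)[:, :400],crop(s,220,145,80,110,5)])
cv2.imwrite("pics/a.png",a);cv2.imwrite("pics/b.png",b)
E
```

```text
(no output)
```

View pics/a.png

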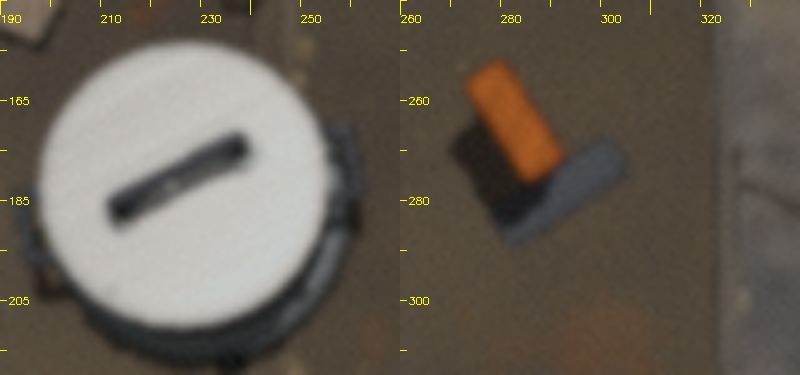

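View pics/b.png

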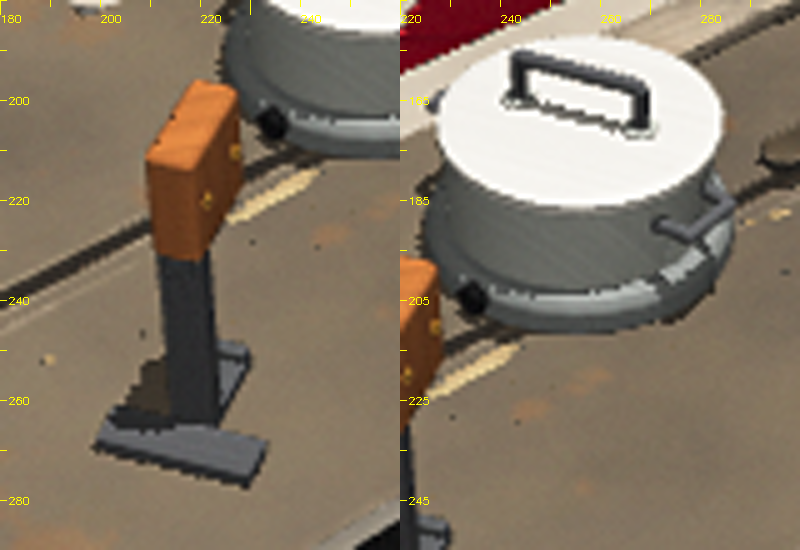

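Crop readings, in full-image pixels:
- **Top view:** lid centre is about (226.7,181.8). Bar ends are (213.6,186.4) and (237.4,174). Grip-top corners are (280,252), (273.2,257.2), (285.4,276.4) and (293,271.2).
- **Scene view:** bar ends are (243.4,156.6) and (268.6,162.6). The lifter's foot is at the near side and its tongue points away.

```bash
cat > h.py <<'E'
import numpy as np,cv2
from scipy.optimize import least_squares
K={'s':np.array([[536.9926,0,275.6439],[0,536.9926,201.4322],[0,0,1]]),'t':np.array([[444.8559,0,281.2089],[0,444.8559,214.1332],[0,0,1]])}
P={'s':np.array([[0.7688,-0.4046,0.4952,0.0379],[-0.6394,-0.4982,0.5856,-0.7561],[0.0097,-0.7668,-0.6418,0.7653]]),'t':np.array([[-0.002,-0.9891,0.147,0.4039],[-0.9997,0.0054,0.023,-0.1477],[-0.0235,-0.1469,-0.9889,1.0083]])}
def proj(c,X):
    q=(np.atleast_2d(X)-P[c][:,3])@P[c][:,:3]@K[c].T
    return q[:,:2]/q[:,2:]
def place(p,L):
    L=np.array(L,float)/1000;c,s=np.cos(p[2]),np.sin(p[2])
    return np.c_[p[0]+c*L[:,0]-s*L[:,1],p[1]+s*L[:,0]+c*L[:,1],L[:,2]]
def circ(x,y,r,z,n=180):
    a=np.linspace(0,2*np.pi,n,endpoint=False);return np.c_[x+r*np.cos(a),y+r*np.sin(a),0*a+z]
E
python3 - <<'E'
from h import *
sets={'lifter':([(24,-10,142,280,252),(24,10,142,273.2,257.2),(-24,10,142,285.4,276.4),(-24,-10,142,293,271.2),(-42,32,4,283,289),(-42,-32,4,305.4,274),(-22,-32,8,301,267.6)],
[(-24,10,142,209.6,211.6),(-24,-10,142,218.8,214),(24,10,142,219.4,196.2),(24,-10,142,227.6,198.6),(-24,10,92,211,229.4),(-24,-10,92,219.6,232),(-42,32,8,199,268.6),(-22,32,8,203.6,263.6),(-22,-32,8,233.4,268)],(.3,-.15,.8)),
'lid':([(0,29,90,213.6,186.4),(0,-29,90,237.4,174),(0,0,67,226.7,181.8)],[(0,29,90,243.4,156.6),(0,-29,90,268.6,162.6),(0,29,68,243.4,165),(0,-29,68,268.2,171)],(.45,0,-.3))}
for n,(t,s,g) in sets.items():
    t=np.array(t);s=np.array(s)
    f=lambda p,w=(1,1):np.r_[w[0]*(proj('t',place(p,t[:,:3]))-t[:,3:]).ravel(),w[1]*(proj('s',place(p,s[:,:3]))-s[:,3:]).ravel()]
    for w in((1,1),(1,0),(0,1)):
        r=least_squares(lambda p:f(p,w),g); print(n,w,r.x[:2].round(4),np.degrees(r.x[2]).round(1),np.abs(r.fun).max().round(2))
# rest
cs={}
for c,fn in(('t','top0'),('s','scene0')):
    im=cv2.cvtColor(cv2.imread(f'pics/{fn}.png'),cv2.COLOR_BGR2HSV)
    m=cv2.inRange(im,(100,140,60),(125,255,255)); 
    if c=='t': m[:,:320]=0;m[:150]=0;m[240:]=0;m[:,410:]=0
    else: m[:,:295]=0;m[:,390:]=0;m[:200]=0;m[305:]=0
    cc=max(cv2.findContours(m,0,1)[0],key=cv2.contourArea)[:,0]; cs[c]=cc; print(c,cv2.boundingRect(cc))
def sd(c,X,pts):
    h=cv2.convexHull(proj(c,X).astype(np.float32))
    return np.array([cv2.pointPolygonTest(h,(float(a),float(b)),True) for a,b in pts])
top=cs['t'];sc=cs['s'][cs['s'][:,1]<245];ft=cs['s'][cs['s'][:,1]>275]
def f(p):
    x,y,h=p;cup=np.vstack([circ(x,y,.061,h),circ(x,y,.061,h-.018)])
    return np.r_[sd('t',cup,top),sd('s',cup,sc),sd('s',circ(x,y,.055,.004),ft)]
r=least_squares(f,(.42,-.33,.09),loss='soft_l1',diff_step=1e-3);print('rest',r.x.round(4),np.abs(r.fun).mean(),len(top),len(sc),len(ft))
# tin, wedge, case
def gp(c,u,v,z):
    d=P[c][:,:3]@np.linalg.inv(K[c])@[u,v,1];o=P[c][:,3];return (o+d*(z-o[2])/d[2]).round(3)
print('tin',gp('t',298,162,.036),'case',gp('t',396,274,.027),'wedge',gp('t',167,279,.02), 'sawguard',gp('t',161,145,.05))
E
```

```text
lifter (1, 1) [ 0.4345 -0.1297] 33.4 3.01
lifter (1, 0) [ 0.4348 -0.1304] 33.1 1.52
lifter (0, 1) [ 0.4344 -0.129 ] 33.8 2.86
lid (1, 1) [ 0.6144 -0.007 ] 28.6 0.92
lid (1, 0) [ 0.6143 -0.0083] 27.9 0.51
lid (0, 1) [ 0.6154 -0.0048] 29.4 0.35
t (335, 165, 60, 60)
s (306, 209, 68, 87)
rest [ 0.5784 -0.2956  0.1119] 0.8522625435304095 190 111 67
tin [ 0.667 -0.163  0.036] case [ 0.417 -0.374  0.027] wedge [0.407 0.128 0.02 ] sawguard [0.705 0.144 0.05 ]
```

Measured poses:
- **Lifter:** (0.4345,-0.130), yaw 33.4°
- **Lid:** (0.6145,-0.007), yaw 28.6°
- **Rest:** (0.578,-0.296), rim at about 0.11 (to be felt for)

I'm starting to move, going up and over the fence first.

>>> step_arm(
  targets=[
    [1, 0, 0, 0.28, 0],
    [1, 0, 0, 0.28, 0],
    [1, 0.2, -1, 0.28, -0.334],
    [1, 0.2, -1, 0.28, -0.334],
    [1, 0.2, -1, 0.28, -0.334],
    [1, 0.2, -1, 0.28, -0.334],
    [1, 0.2, -1, 0.28, -0.334],
    [1, 0.2, -1, 0.28, -0.334],
    [1, 0.2, -1, 0.28, -0.334],
    [1, 0.2, -1, 0.28, -0.334],
  ],
)

```text
time_s: 1.1
position: [0.3268, 0.3097, 0.3004]
tcp_rot: [[-0.061, 0.998, -0.0], [0.998, 0.061, -0.0], [-0.0, -0.0, -1.0]]
force: [1.0, -1.2, 0.3]
opening: 0.999
grasp_force: 0.0
```

>>> step_arm(
  targets=[
    [1, 0.2, -1, 0, -0.334],
    [1, 0.2, -1, 0, -0.334],
    [1, 0.2, -1, 0, -0.334],
    [1, 0.2, -1, 0, -0.334],
    [1, 0.2, -1, 0, -0.334],
    [1, 0.2, -1, 0, -0.334],
    [1, 0.2, -1, 0, -0.334],
    [1, 0.2, -1, 0, -0.334],
  ],
)

```text
time_s: 1.9
position: [0.3768, 0.06, 0.3004]
tcp_rot: [[0.833, 0.553, -0.001], [0.553, -0.833, 0.0], [-0.0, -0.0, -1.0]]
force: [0.1, -0.2, -0.2]
opening: 0.997
grasp_force: 0.0
```

>>> step_arm(
  targets=[
    [1, 0.232, -0.759, -0.28, 0],
    [1, 0.232, -0.759, -0.28, 0],
    [1, 0.232, -0.759, -0.28, 0],
    [1, 0.232, -0.759, -0.28, 0],
    [1, 0.232, -0.759, -0.28, 0],
    [1, 0.232, -0.759, -0.28, 0],
    [1, 0.232, -0.759, -0.28, 0],
  ],
)

```text
time_s: 2.6
position: [0.4341, -0.1278, 0.2304]
tcp_rot: [[0.832, 0.554, -0.001], [0.554, -0.832, 0.001], [-0.0, -0.002, -1.0]]
force: [-0.1, 0.1, 0.1]
opening: 1.006
grasp_force: 0.0
```

```bash
python3 - <<'E'
from rig import *
import cv2
c=capture("wrist"); cv2.imwrite("pics/w1.png",c["color"][:,:,::-1]); print(c["mtx"].tolist(),c["pose"].round(4).tolist())
s=read_state(); print(s["time_s"],s["position"],s["tcp_rot"].round(4).tolist(),s["joint_positions"].round(1),s["force"])
E
```

```text
[[325.19226210127806, 0.0, 276.6623571098183], [0.0, 325.19226210127806, 207.46377435540003], [0.0, 0.0, 1.0]] [[0.5545, -0.8009, -0.2262, 0.4968], [-0.8322, -0.5341, -0.1488, -0.087], [-0.0016, 0.2708, -0.9626, 0.3834], [0.0, 0.0, 0.0, 1.0]]
2.65 [ 0.43414738 -0.12753058  0.23073785] [[0.8321, 0.5546, -0.0008], [0.5546, -0.8321, 0.0009], [-0.0001, -0.0012, -1.0]] [-30.6  17.  105.9   0.   57.2  25.7] [ 0.06595095  0.92204598 -0.02574591]
```

View pics/w1.png

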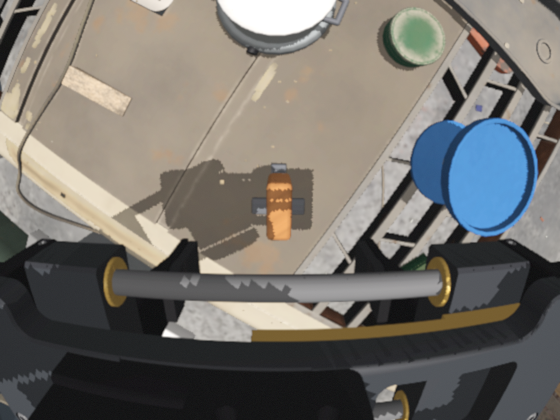

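The wrist view shows the lifter straight below and aligned, with its grip at columns 267–293 and foot at 252–304, centred about 1–2 mm from the jaw line. Next: descend and pinch.

>>> step_arm(
  targets=[
    [1, 0, 0, -0.2, 0],
    [1, 0, 0, -0.35, 0],
    [1, 0, 0, -0.42, 0],
    [1, 0, 0, -0.46, 0],
    [1, 0, 0, -0.498, 0],
    [1, 0, 0, -0.498, 0],
    [1, 0, 0, -0.498, 0],
  ],
)

```text
time_s: 3.35
position: [0.4353, -0.1293, 0.1068]
tcp_rot: [[0.834, 0.552, 0.001], [0.552, -0.834, -0.001], [0.001, 0.001, -1.0]]
force: [-0.2, 0.1, 0.3]
opening: 0.997
grasp_force: 0.0
```

>>> step_arm(
  targets=[
    [-0.4, 0, 0, 0, 0],
    [-0.4, 0, 0, 0, 0],
    [-0.4, 0, 0, 0, 0],
    [-0.45, 0, 0, 0, 0],
    [-0.5, 0, 0, 0, 0],
    [-0.55, 0, 0, 0, 0],
    [-0.6, 0, 0, 0, 0],
    [-1, 0, 0, 0, 0],
    [-1, 0, 0, 0, 0],
    [-1, 0, 0, 0, 0],
    [-1, 0, 0, 0, 0],
  ],
)

```text
time_s: 4.45
position: [0.4347, -0.1293, 0.106]
tcp_rot: [[0.834, 0.552, -0.0], [0.552, -0.834, 0.0], [-0.0, -0.0, -1.0]]
force: [-0.3, -0.4, -0.6]
opening: 0.228
grasp_force: 29.9
```

>>> step_arm(
  targets=[
    [-1, 0, 0, 0.1, 0],
    [-1, 0, 0, 0.25, 0],
    [-1, 0, 0, 0.36, 0],
    [-1, 0.2, 0.16, 0.36, -0.027],
    [-1, 0.36, 0.28, 0.36, -0.027],
    [-1, 0.42, 0.325, 0.36, -0.027],
    [-1, 0.42, 0.325, 0.36, -0.027],
    [-1, 0.42, 0.325, 0.36, -0.027],
    [-1, 0.42, 0.325, 0.36, -0.027],
  ],
)

```text
time_s: 5.35
position: [0.5382, -0.0483, 0.1954]
tcp_rot: [[0.878, 0.479, -0.003], [0.479, -0.878, 0.0], [-0.002, -0.002, -1.0]]
force: [-0.2, 0.1, -1.2]
opening: 0.228
grasp_force: 29.9
```

```bash
python3 - <<'E'
from rig import *
import cv2,numpy as np
I={}
for n in("scene","wrist","top"):
    c=capture(n); I[n]=c["color"][:,:,::-1]
    cv2.imwrite(f"pics/{n}2.png",I[n])
    if n=="wrist": print(c["pose"].round(4).tolist())
s=read_state(); print(s["time_s"],s["position"].round(4),s["tcp_rot"].round(4).tolist(),s["force"],s["moment"])
o=np.hstack([cv2.resize(I["scene"][100:220,200:300],None,fx=4,fy=4,interpolation=2),cv2.resize(I["wrist"][60:260,200:360],None,fx=2.4,fy=2.4,interpolation=2)])
cv2.imwrite("pics/m2.png",o)
E
```

```text
[[0.4782, -0.845, -0.2394, 0.6045], [-0.8783, -0.4604, -0.1292, -0.0132], [-0.0011, 0.272, -0.9623, 0.3484], [0.0, 0.0, 0.0, 1.0]]
5.5 [ 0.5387 -0.0488  0.1959] [[0.8785, 0.4777, -0.0012], [0.4777, -0.8785, 0.0002], [-0.0009, -0.0007, -1.0]] [ 0.26550842 -0.6192085  -1.02406753] [-0.07497238  0.06117201  0.03137281]
```

View pics/m2.png

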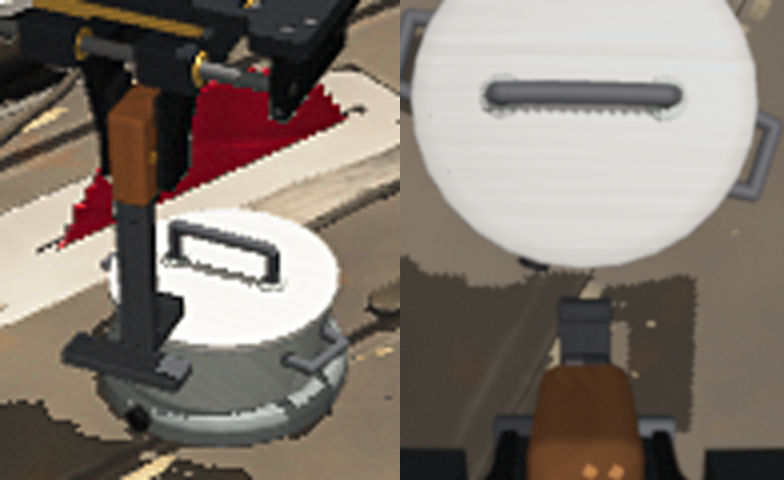

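The wrist view shows the bar level and centred at column 276.9, row 99.6. The tongue is centred at column 277.5 with its tip at row 184, so yaw and lateral alignment are nearly right. I'll compute the rays.

```bash
python3 - <<'E'
import numpy as np
T=np.array([[0.4782,-0.845,-0.2394,0.6045],[-0.8783,-0.4604,-0.1292,-0.0132],[-0.0011,0.272,-0.9623,0.3484]])
def ray(px,py,z):
    u=200+(px-400)/2.4-276.66;v=60+py/2.4-207.46
    r=np.hypot(u,v);th=r/325.19
    d=T[:,:3]@np.array([np.sin(th)*u/r,np.sin(th)*v/r,np.cos(th)]);return (T[:,3]+d*(z-T[2,3])/d[2])
a=ray(497,94,.09);b=ray(672,95.5,.09);m=(a+b)/2
tip=ray(586,298,.102);tip2=ray(586,362,.097)
fl=ray(495,418,.098);fr=ray(674,418,.098)
y=a-b;print('bar',a,b,m,np.linalg.norm(y),'yaw',np.degrees(np.arctan2(-y[0],y[1])))
print('tip',tip,tip2,'foot',fl,fr)
x=np.array([.8785,.4777]);yy=np.array([-.4777,.8785]);tcp=np.array([.5387,-.0488])
for n,p in(('bar',m),('tip',tip),('footmid',(fl+fr)/2)): print(n,(p[:2]-tcp)@x,(p[:2]-tcp)@yy)
E
```

```text
bar [0.60414904 0.01929278 0.09      ] [ 0.63106835 -0.03118558  0.09      ] [ 0.61760869 -0.0059464   0.09      ] 0.05720764065576212 yaw 28.07028649411272
tip [ 0.55994624 -0.03790416  0.102     ] [ 0.53980008 -0.04889844  0.097     ] foot [ 0.50746675 -0.03090911  0.098     ] [ 0.53690406 -0.08492807  0.098     ]
bar 0.08979245274955902 -4.779644376483316e-05
tip 0.023869759986959786 -0.000577333874425788
footmid -0.01886402093390502 -0.00012166063383940023
```

>>> step_arm(
  targets=[
    [-1, 0, 0, -0.03, 0],
    [-1, 0, 0, -0.06, 0],
    [-1, 0, 0, -0.0765, 0],
    [-1, 0, 0, -0.0765, 0],
    [-1, 0.05, 0.027, -0.0765, 0],
    [-1, 0.1, 0.055, -0.0765, 0],
    [-1, 0.15, 0.082, -0.0765, 0],
    [-1, 0.19, 0.104, -0.0765, 0],
    [-1, 0.2, 0.109, -0.0765, 0],
    [-1, 0.2, 0.109, -0.0765, 0],
    [-1, 0.2, 0.109, -0.0765, 0],
  ],
)

```text
time_s: 6.6
position: [0.5893, -0.0208, 0.1767]
tcp_rot: [[0.878, 0.479, -0.001], [0.479, -0.878, -0.0], [-0.001, -0.0, -1.0]]
force: [-0.1, 0.2, -3.1]
opening: 0.225
grasp_force: 29.9
```

```bash
python3 - <<'E'
from rig import *
import numpy as np
import cv2
for i in range(3):
    c=capture("scene");s=read_state(); print(s["time_s"],s["position"].round(4),s["force"].round(2),s["moment"].round(3),s["tcp_rot"][2].round(4))
cv2.imwrite("pics/m3.png",cv2.resize(c["color"][110:210,210:310,::-1],None,fx=6,fy=6,interpolation=2))
E
```

```text
6.65 [ 0.5892 -0.0209  0.1768] [ 0.17 -0.57 -1.84] [-0.025  0.154 -0.038] [-8.e-04 -5.e-04 -1.e+00]
6.7 [ 0.5892 -0.021   0.1769] [-0.03 -1.03 -0.37] [-0.069  0.168 -0.01 ] [-7.e-04 -4.e-04 -1.e+00]
6.75 [ 0.5892 -0.0211  0.1769] [ 0.36 -0.45 -1.86] [-0.042  0.118  0.017] [-5.e-04 -3.e-04 -1.e+00]
```

View pics/m3.png

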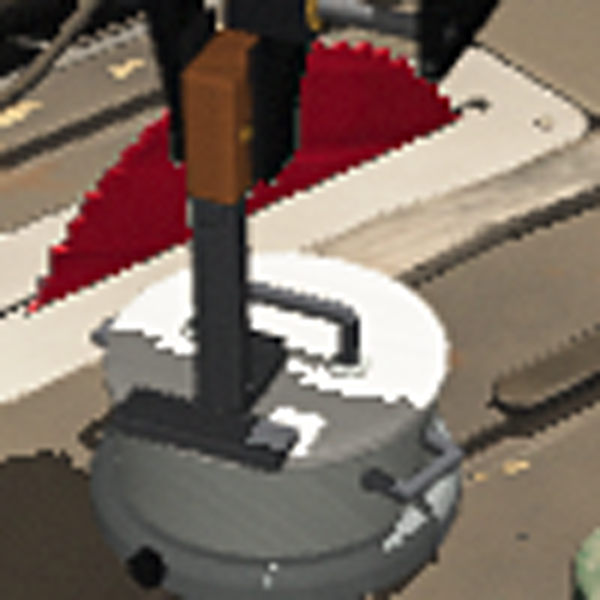

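The lifter's tongue is over the flange, just short of the bar, with no contact force (only its own weight of about 1.8 N). Sliding in the last 27 mm.

>>> step_arm(
  targets=[
    [-1, 0.012, 0.0065, 0, 0],
    [-1, 0.024, 0.013, 0, 0],
    [-1, 0.036, 0.02, 0, 0],
    [-1, 0.048, 0.026, 0, 0],
    [-1, 0.06, 0.033, 0, 0],
    [-1, 0.072, 0.039, 0, 0],
    [-1, 0.084, 0.046, 0, 0],
    [-1, 0.096, 0.0523, 0, 0],
    [-1, 0.096, 0.0523, 0, 0],
    [-1, 0.096, 0.0523, 0, 0],
  ],
)

```text
time_s: 7.75
position: [0.6137, -0.0077, 0.1768]
tcp_rot: [[0.878, 0.479, -0.0], [0.479, -0.878, -0.0], [-0.0, -0.0, -1.0]]
force: [-0.6, 0.4, -2.1]
opening: 0.222
grasp_force: 29.9
```

```bash
python3 - <<'E'
from rig import *
import cv2,numpy as np
F=[]
for i in range(4):
    c=capture("scene" if i<3 else "wrist");s=read_state();F.append(s["force"])
    if i==2: a=c["color"]
print(np.mean(F,0).round(2),s["position"].round(4),s["moment"].round(3),c["pose"].round(4).tolist())
o=np.hstack([cv2.resize(a[120:200,220:300,::-1],None,fx=5,fy=5,interpolation=2),cv2.resize(c["color"][120:280,200:360,::-1],None,fx=2.5,fy=2.5,interpolation=2)])
cv2.imwrite("pics/m4.png",o)
E
```

```text
[ 0.01 -0.05 -1.93] [ 0.6136 -0.0079  0.1769] [-0.051  0.128 -0.013] [[0.4789, -0.8451, -0.2375, 0.6795], [-0.8779, -0.461, -0.1297, 0.0276], [0.0001, 0.2706, -0.9627, 0.3299], [0.0, 0.0, 0.0, 1.0]]
```

View pics/m4.png

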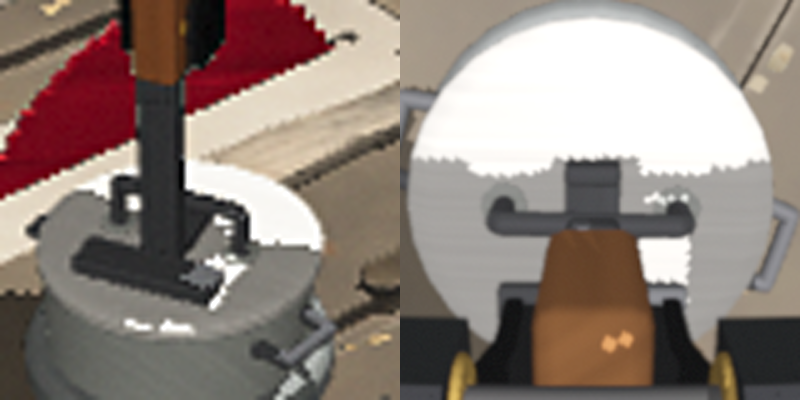

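The tongue is through the loop: its lip shows beyond the bar, and tongue and bar are centred at columns 593 and 591. Lifting gently.

>>> step_arm(
  targets=[
    [-1, 0, 0, 0.012, 0],
    [-1, 0, 0, 0.02, 0],
    [-1, 0, 0, 0.024, 0],
    [-1, 0, 0, 0.028, 0],
    [-1, 0, 0, 0.032, 0],
    [-1, 0, 0, 0.036, 0],
    [-1, 0, 0, 0.04, 0],
    [-1, 0, 0, 0.044, 0],
    [-1, 0, 0, 0.05, 0],
    [-1, 0, 0, 0.056, 0],
    [-1, 0, 0, 0.064, 0],
    [-1, 0, 0, 0.072, 0],
    [-1, 0, 0, 0.08, 0],
    [-1, 0, 0, 0.08, 0],
    [-1, 0, 0, 0.08, 0],
  ],
)

```text
time_s: 9.45
position: [0.6138, -0.0078, 0.197]
tcp_rot: [[0.878, 0.479, 0.0], [0.479, -0.878, -0.0], [0.0, 0.0, -1.0]]
force: [0.2, 0.6, -6.1]
opening: 0.224
grasp_force: 29.9
```

```bash
python3 - <<'E'
from rig import *
import cv2,numpy as np
F=[]
for i in range(4):
    c=capture("scene" if i<3 else "wrist");s=read_state();F.append(np.r_[s["force"],s["moment"]])
    if i==2: a=c["color"]
print(np.mean(F,0).round(2),s["position"].round(4),s["tcp_rot"].round(4).tolist(),c["pose"].round(4).tolist())
o=np.hstack([cv2.resize(a[120:200,220:300,::-1],None,fx=5,fy=5,interpolation=2),cv2.resize(c["color"][120:280,200:360,::-1],None,fx=2.5,fy=2.5,interpolation=2)])
cv2.imwrite("pics/m5.png",o)
E
```

```text
[ 0.08  0.01 -6.1  -0.09  0.16  0.01] [ 0.6137 -0.0078  0.1968] [[0.8779, 0.4789, -0.0003], [0.4789, -0.8779, 0.0], [-0.0002, -0.0001, -1.0]] [[0.479, -0.8451, -0.2374, 0.6795], [-0.8778, -0.4611, -0.1297, 0.0277], [0.0001, 0.2705, -0.9627, 0.3498], [0.0, 0.0, 0.0, 1.0]]
```

View pics/m5.png

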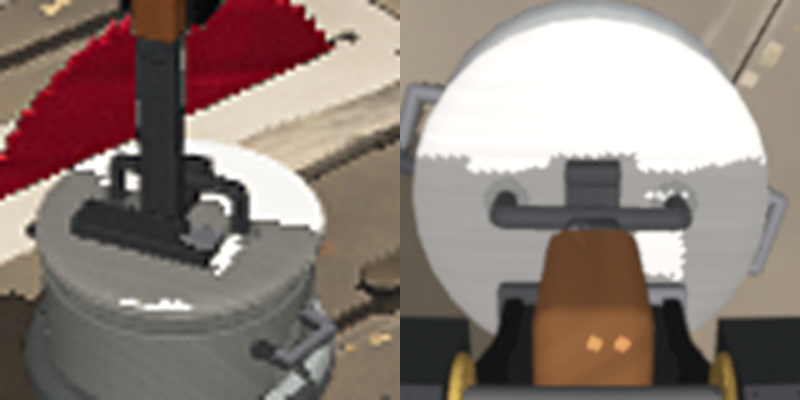

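The lid hangs level and clear, weighing about 4.2 N. I'll refine the rest's position per camera before carrying it over.

```bash
cat >> h.py <<'E'
def projw(T,X):
    q=(np.atleast_2d(X)-T[:3,3])@T[:3,:3];r=np.hypot(q[:,0],q[:,1]);th=np.arctan2(r,q[:,2])
    return np.c_[276.66+325.19*th*q[:,0]/r,207.46+325.19*th*q[:,1]/r]
def blue(im,box):
    h=cv2.cvtColor(im,cv2.COLOR_BGR2HSV);m=cv2.inRange(h,(100,140,50),(125,255,255));k=np.zeros_like(m);x0,y0,x1,y1=box;k[y0:y1,x0:x1]=m[y0:y1,x0:x1]
    return max(cv2.findContours(k,0,1)[0],key=cv2.contourArea)[:,0].astype(float)
def dist(pr,pts):
    h=cv2.convexHull(pr.astype(np.float32));return np.array([cv2.pointPolygonTest(h,(float(a),float(b)),True) for a,b in pts])
E
python3 - <<'E'
from h import *
W=np.array([[0.5545,-0.8009,-0.2262,0.4968],[-0.8322,-0.5341,-0.1488,-0.087],[-0.0016,0.2708,-0.9626,0.3834]])
R=lambda f:cv2.imread(f'pics/{f}.png')
T=blue(R('top0'),(320,150,410,240));S=blue(R('scene0'),(295,200,390,305));w=blue(R('w1'),(390,100,560,250))
S=S[S[:,1]<243];w=w[w[:,0]>470]
pf={'t':lambda X:proj('t',X),'s':lambda X:proj('s',X),'w':lambda X:projw(W,X)}
D={'t':T,'s':S,'w':w}
def f(p,h,cs):
    X=np.vstack([circ(p[0],p[1],.061,h),circ(p[0],p[1],.061,h-.018)])
    return np.concatenate([dist(pf[c](X),D[c]) for c in cs])
for cs in('t','s','w'):
    for h in(.09,.10,.11):
        r=least_squares(lambda p:f(p,h,cs),(.578,-.296),diff_step=1e-3,loss='soft_l1');print(cs,h,r.x.round(4),np.abs(r.fun).mean().round(2))
for cs in('ts','tsw'):
    r=least_squares(lambda p:f(p[:2],p[2],cs),(.578,-.296,.1),diff_step=1e-3,loss='soft_l1');print(cs,r.x.round(4),np.abs(r.fun).mean().round(2))
E
```

```text
t 0.09 [ 0.5822 -0.3001] 0.81
t 0.1 [ 0.5801 -0.2982] 0.84
t 0.11 [ 0.5779 -0.2962] 0.91
s 0.09 [ 0.598  -0.2777] 0.34
s 0.1 [ 0.5889 -0.2856] 0.33
s 0.11 [ 0.5799 -0.2935] 0.47
w 0.09 [ 0.5901 -0.3143] 1.55
w 0.1 [ 0.5847 -0.3055] 0.73
w 0.11 [ 0.5801 -0.296 ] 0.93
ts [ 0.5776 -0.2956  0.1123] 0.78
tsw [ 0.5793 -0.2952  0.1105] 0.9
```

>>> step_arm(
  targets=[
    [-1, 0, 0, 0.01, 0],
    [-1, 0, 0, 0.04, 0],
    [-1, 0, 0, 0.08, 0],
    [-1, 0, 0, 0.12, 0],
    [-1, 0, 0, 0.16, 0],
    [-1, 0, 0, 0.2, 0],
    [-1, 0, 0, 0.24, 0],
    [-1, 0, 0, 0.28, 0],
    [-1, 0, 0, 0.305, 0],
    [-1, 0, 0, 0.312, 0],
    [-1, 0, 0, 0.312, 0],
  ],
)

```text
time_s: 10.75
position: [0.6137, -0.0078, 0.2751]
tcp_rot: [[0.878, 0.479, 0.0], [0.479, -0.878, -0.0], [0.0, 0.0, -1.0]]
force: [0.7, 0.5, -6.3]
opening: 0.228
grasp_force: 29.9
```

>>> step_arm(
  targets=[
    [-1, 0, -0.01, 0, 0],
    [-1, 0, -0.03, 0, 0],
    [-1, -0.01, -0.06, 0, 0],
    [-1, -0.015, -0.1, 0, 0],
    [-1, -0.02, -0.145, 0, 0],
    [-1, -0.025, -0.19, 0, 0],
    [-1, -0.03, -0.235, 0, 0],
    [-1, -0.035, -0.28, 0, 0],
    [-1, -0.04, -0.325, 0, 0],
    [-1, -0.045, -0.37, 0, 0],
    [-1, -0.05, -0.415, 0, 0],
    [-1, -0.055, -0.46, 0, 0],
    [-1, -0.06, -0.505, 0, 0],
    [-1, -0.065, -0.55, 0, 0],
    [-1, -0.07, -0.595, 0, 0],
    [-1, -0.075, -0.64, 0, 0],
    [-1, -0.08, -0.68, 0, 0],
    [-1, -0.085, -0.71, 0, 0],
    [-1, -0.09, -0.735, 0, 0],
    [-1, -0.09, -0.755, 0, 0],
  ],
)

```text
time_s: 12.75
position: [0.591, -0.197, 0.2749]
tcp_rot: [[0.878, 0.479, -0.0], [0.479, -0.878, 0.0], [-0.0, -0.0, -1.0]]
force: [-0.4, -0.2, -4.9]
opening: 0.228
grasp_force: 29.9
```

>>> step_arm(
  targets=[
    [-1, -0.007, -0.02, 0, 0],
    [-1, -0.014, -0.05, 0, 0],
    [-1, -0.021, -0.09, 0, 0],
    [-1, -0.028, -0.13, 0, 0],
    [-1, -0.035, -0.17, 0, 0],
    [-1, -0.042, -0.21, 0, 0],
    [-1, -0.047, -0.25, 0, 0],
    [-1, -0.05, -0.285, 0, 0],
    [-1, -0.053, -0.315, 0, 0],
    [-1, -0.055, -0.34, 0, 0],
    [-1, -0.057, -0.36, 0, 0],
    [-1, -0.057, -0.375, 0, 0],
    [-1, -0.057, -0.385, 0, 0],
    [-1, -0.057, -0.393, 0, 0],
    [-1, -0.057, -0.397, 0, 0],
    [-1, -0.057, -0.398, 0, 0],
    [-1, -0.057, -0.398, 0, 0],
    [-1, -0.057, -0.398, 0, 0],
  ],
)

```text
time_s: 14.55
position: [0.577, -0.2958, 0.2749]
tcp_rot: [[0.878, 0.479, -0.0], [0.479, -0.878, 0.0], [0.0, -0.0, -1.0]]
force: [-0.0, 0.7, -6.2]
opening: 0.226
grasp_force: 29.9
```

```bash
python3 - <<'E'
from rig import *
import cv2,numpy as np
F=[];I={}
for n in("scene","top","scene","top","wrist"):
    c=capture(n);s=read_state();F.append(np.r_[s["force"],s["moment"]]);I[n]=c["color"][:,:,::-1];cv2.imwrite(f"pics/{n}6.png",I[n])
print(s["time_s"],np.mean(F,0).round(2),s["position"].round(4),s["tcp_rot"].round(4).tolist(),c["pose"].round(4).tolist())
def g(o,x,y,k):
    for i in range(0,o.shape[1],10*k): cv2.line(o,(i,0),(i,6),(0,0,255),1)
    for i in range(0,o.shape[0],10*k): cv2.line(o,(0,i),(6,i),(0,0,255),1)
    return o
a=g(cv2.resize(I["scene"][150:300,280:400],None,fx=4,fy=4,interpolation=2),0,0,4)
b=g(cv2.resize(I["top"][145:245,320:400],None,fx=4,fy=4,interpolation=2),0,0,4)
w=I["wrist"][110:236,180:340]; w=cv2.resize(w,(320,200))
o=np.zeros((600,800,3),np.uint8);o[:,:480]=a;o[:400,480:]=b;o[400:,480:]=w
cv2.imwrite("pics/m6.png",o)
E
```

```text
14.8 [-0.31  0.02 -5.86 -0.09  0.15 -0.02] [ 0.577  -0.296   0.2749] [[0.8778, 0.479, 0.0], [0.479, -0.8778, -0.0], [0.0, 0.0, -1.0]] [[0.4791, -0.8451, -0.2372, 0.6429], [-0.8778, -0.4612, -0.1297, -0.2605], [0.0003, 0.2703, -0.9628, 0.4279], [0.0, 0.0, 0.0, 1.0]]
```

View pics/m6.png

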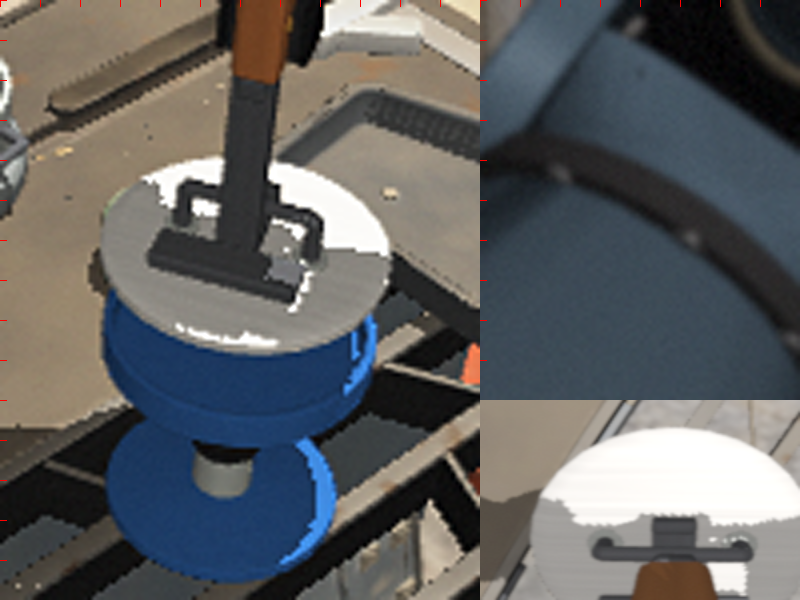

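The lid hangs level over the rest, seen in the scene view with the lid ellipse at columns 305–377 and rows 189–238. The ring below spans columns 306–374 (the arm blocks the top view). I'll compute the lid's centre from those extents.

```bash
python3 - <<'E'
from h import *
L=np.array([101,390,0,0])/4+280-.4;Y=np.array([157,353])/4+150-.4
def ext(X): q=proj('s',X);return np.r_[q[:,0].min(),q[:,0].max(),q[:,1].min(),q[:,1].max()]
obs=np.r_[L[:2],Y]
f=lambda p:ext(np.vstack([circ(*p[:2],.063,.1499,720),circ(*p[:2],.063,.1579,720)]))-obs
r=least_squares(f,(.577,-.296));print('lid',r.x.round(4),r.fun.round(2))
im=cv2.imread('pics/scene6.png');c=blue(im,(295,200,390,305));b=c[(c[:,1]>238)&(c[:,1]<262)&((c[:,0]<325)|(c[:,0]>355)|(c[:,1]<262))]
for h in(.108,.11,.112,.114):
    b2=np.array([p for p in c if 236<p[1]<257])
    g=lambda p:dist(proj('s',np.vstack([circ(*p,.061,h),circ(*p,.061,h-.018)])),b2)-.5
    q=least_squares(g,(.578,-.296),diff_step=1e-3,loss='soft_l1');print(h,q.x.round(4),np.abs(q.fun).mean().round(2),len(b2))
E
```

```text
lid [ 0.5792 -0.2913] [-0.53  0.53 -1.28  0.96]
0.108 [ 0.5944 -0.2588] 8.43 73
0.11 [ 0.5929 -0.2602] 8.42 73
0.112 [ 0.5915 -0.2616] 8.41 73
0.114 [ 0.5902 -0.2635] 8.4 73
```

>>> step_arm(
  targets=[
    [-1, 0, 0, -0.02, 0],
    [-1, 0, 0, -0.05, 0],
    [-1, 0, 0, -0.075, 0],
    [-1, 0, 0, -0.09, 0],
    [-1, 0, 0, -0.1, 0],
    [-1, 0, 0, -0.1, 0],
  ],
)

```text
time_s: 15.4
position: [0.5768, -0.2959, 0.2493]
tcp_rot: [[0.878, 0.479, -0.001], [0.479, -0.878, 0.001], [-0.0, -0.001, -1.0]]
force: [-0.1, -1.0, -6.0]
opening: 0.232
grasp_force: 29.9
```

>>> step_arm(
  targets=[
    [-1, 0, 0, -0.003, 0],
    [-1, 0, 0, -0.006, 0],
    [-1, 0, 0, -0.009, 0],
    [-1, 0, 0, -0.012, 0],
    [-1, 0, 0, -0.015, 0],
    [-1, 0, 0, -0.018, 0],
    [-1, 0, 0, -0.018, 0],
    [-1, 0, 0, -0.018, 0],
  ],
)

```text
time_s: 16.2
position: [0.577, -0.2961, 0.2454]
tcp_rot: [[0.878, 0.479, -0.0], [0.479, -0.878, 0.0], [-0.0, -0.0, -1.0]]
force: [0.2, 0.0, -6.0]
opening: 0.23
grasp_force: 29.9
```

```bash
cat > st.py <<'E'
from rig import *
import numpy as np
F=[]
for i in range(3): c=capture("scene");s=read_state();F.append(np.r_[s["force"],s["moment"]])
print(s["time_s"],np.mean(F,0).round(2),s["position"].round(4))
E
python3 st.py
```

```text
16.35 [-0.29 -0.01 -5.66 -0.1   0.15  0.  ] [ 0.577  -0.2961  0.2455]
```

Still hanging free. Continuing in 3 mm steps.

>>> step_arm(
  targets=[
    [-1, 0, 0, -0.003, 0],
    [-1, 0, 0, -0.006, 0],
    [-1, 0, 0, -0.009, 0],
    [-1, 0, 0, -0.012, 0],
    [-1, 0, 0, -0.012, 0],
  ],
)

```text
time_s: 16.85
position: [0.5769, -0.2964, 0.2424]
tcp_rot: [[0.878, 0.479, -0.0], [0.479, -0.878, -0.001], [-0.001, 0.0, -1.0]]
force: [-0.6, 0.2, -4.6]
opening: 0.225
grasp_force: 29.9
```

```bash
python3 st.py
```

```text
17.0 [-0.43 -0.63 -5.39 -0.27  0.25 -0.01] [ 0.577  -0.2963  0.2425]
```

>>> step_arm(
  targets=[
    [-1, 0, 0, -0.003, 0],
    [-1, 0, 0, -0.006, 0],
    [-1, 0, 0, -0.009, 0],
    [-1, 0, 0, -0.012, 0],
    [-1, 0, 0, -0.012, 0],
  ],
)

```text
time_s: 17.5
position: [0.5774, -0.296, 0.2399]
tcp_rot: [[0.878, 0.479, 0.001], [0.479, -0.878, -0.0], [0.001, 0.001, -1.0]]
force: [-0.1, 0.6, -1.5]
opening: 0.231
grasp_force: 29.9
```

```bash
python3 st.py
```

```text
17.65 [-0.02 -0.31 -1.2  -0.07  0.14  0.02] [ 0.5772 -0.296   0.2398]
```

At a TCP height of about 0.241 the lid is supported. That would put the rim near 0.1165, above the 0.115 maximum and the roughly 0.111 seen, so the boss is catching on one side. The side force pointed toward -y, -x, and the scene fit also suggested about 3 mm in -y. I'll raise, shift and try again.

>>> step_arm(
  targets=[
    [-1, 0, 0, 0.008, 0],
    [-1, 0, 0, 0.016, 0],
    [-1, 0, 0, 0.026, 0],
    [-1, 0, 0, 0.032, 0],
    [-1, -0.002, -0.006, 0.032, 0],
    [-1, -0.004, -0.012, 0.032, 0],
    [-1, -0.004, -0.012, 0.032, 0],
    [-1, -0.004, -0.012, 0.032, 0],
    [-1, -0.004, -0.012, 0.032, 0],
  ],
)

```text
time_s: 18.55
position: [0.5759, -0.299, 0.2473]
tcp_rot: [[0.878, 0.479, -0.0], [0.479, -0.878, 0.0], [-0.0, -0.0, -1.0]]
force: [-0.8, -0.3, -4.9]
opening: 0.227
grasp_force: 29.9
```

```bash
python3 st.py
```

```text
18.7 [ 0.11  0.06 -5.74 -0.05  0.14  0.01] [ 0.576  -0.299   0.2474]
```

>>> step_arm(
  targets=[
    [-1, 0, 0, -0.006, 0],
    [-1, 0, 0, -0.012, 0],
    [-1, 0, 0, -0.018, 0],
    [-1, 0, 0, -0.021, 0],
    [-1, 0, 0, -0.021, 0],
    [-1, 0, 0, -0.021, 0],
  ],
)

```text
time_s: 19.3
position: [0.576, -0.2991, 0.2422]
tcp_rot: [[0.878, 0.479, -0.0], [0.479, -0.878, -0.0], [-0.0, -0.0, -1.0]]
force: [0.4, 0.5, -5.5]
opening: 0.228
grasp_force: 29.9
```

```bash
python3 st.py
```

```text
19.45 [ 0.24  0.2  -5.83 -0.07  0.16  0.  ] [ 0.5761 -0.2991  0.2422]
```

>>> step_arm(
  targets=[
    [-1, 0, 0, -0.003, 0],
    [-1, 0, 0, -0.006, 0],
    [-1, 0, 0, -0.009, 0],
    [-1, 0, 0, -0.009, 0],
  ],
)

```text
time_s: 19.85
position: [0.5759, -0.299, 0.2397]
tcp_rot: [[0.878, 0.479, -0.0], [0.479, -0.878, 0.0], [-0.0, -0.0, -1.0]]
force: [-0.1, -0.1, -5.1]
opening: 0.228
grasp_force: 29.9
```

```bash
python3 st.py
```

```text
20.0 [-0.28 -0.22 -5.71 -0.08  0.19 -0.01] [ 0.576  -0.2991  0.2399]
```

Now it passes 0.240 still hanging, so the boss is entering the ring. Continuing down.

>>> step_arm(
  targets=[
    [-1, 0, 0, -0.003, 0],
    [-1, 0, 0, -0.006, 0],
    [-1, 0, 0, -0.009, 0],
    [-1, 0, 0, -0.009, 0],
  ],
)

```text
time_s: 20.4
position: [0.5766, -0.2995, 0.2385]
tcp_rot: [[0.878, 0.479, 0.002], [0.479, -0.878, -0.001], [0.001, 0.002, -1.0]]
force: [0.3, 1.9, -2.1]
opening: 0.226
grasp_force: 29.9
```

```bash
python3 st.py
```

```text
20.55 [ 0.06  0.16 -1.55 -0.04  0.15  0.02] [ 0.5764 -0.2994  0.2384]
```

>>> step_arm(
  targets=[
    [-1, 0, 0, -0.003, 0],
    [-1, 0, 0, -0.006, 0],
    [-1, 0, 0, -0.009, 0],
    [-1, 0, 0, -0.009, 0],
  ],
)

```text
time_s: 20.95
position: [0.5759, -0.299, 0.2352]
tcp_rot: [[0.878, 0.479, -0.0], [0.479, -0.878, 0.0], [-0.0, -0.0, -1.0]]
force: [0.3, -0.1, -2.1]
opening: 0.231
grasp_force: 29.9
```

```bash
python3 st.py
```

```text
21.1 [ 0.06 -0.63 -1.81 -0.08  0.14  0.  ] [ 0.576  -0.2991  0.2354]
```

>>> step_arm(
  targets=[
    [-1, 0, 0, -0.003, 0],
    [-1, 0, 0, -0.006, 0],
    [-1, 0, 0, -0.009, 0],
    [-1, 0, 0, -0.009, 0],
  ],
)

```text
time_s: 21.5
position: [0.5759, -0.299, 0.233]
tcp_rot: [[0.878, 0.479, -0.0], [0.479, -0.878, 0.0], [-0.0, -0.0, -1.0]]
force: [0.7, 0.4, -1.9]
opening: 0.229
grasp_force: 29.9
```

```bash
python3 st.py
```

```text
21.65 [ 0.7  -0.33 -2.09 -0.06  0.11  0.01] [ 0.576  -0.2991  0.2331]
```

```bash
python3 - <<'E'
from rig import *
from h import *
c=capture("scene")["color"][:,:,::-1];cv2.imwrite("pics/scene7.png",c)
for col in(315,325,333,339,345,353,365):
    p=c[225:275,col].astype(int); blue_=(p[:,0]-p[:,2])
    rows=[225+i for i in range(50) if blue_[i]>40]
    seg=[];
    for r in rows:
        if seg and r==seg[-1][1]+1: seg[-1][1]=r
        else: seg.append([r,r])
    # prediction
    out=[]
    for h in(.109,.1135):
      for z,r,xy in((.1135,.063,(.578,-.297)),(h-.018,.061,(.579,-.2955))):
        q=proj('s',circ(*xy,r,z,3600));k=abs(q[:,0]-col)<.3;out.append(round(q[k,1].max(),1))
    print(col,seg,'pred flange-low',out[0],'cup-low h.109',out[1],'h.1135',out[3])
E
```

```text
315 [[247, 252], [256, 274]] pred flange-low 247.4 cup-low h.109 255.3 h.1135 253.4
325 [[252, 274]] pred flange-low 252.9 cup-low h.109 260.9 h.1135 259.0
333 [[255, 260], [274, 274]] pred flange-low 255.3 cup-low h.109 263.2 h.1135 261.3
339 [[256, 261], [274, 274]] pred flange-low 256.3 cup-low h.109 264.0 h.1135 262.1
345 [[256, 274]] pred flange-low 256.5 cup-low h.109 264.1 h.1135 262.3
353 [[255, 274]] pred flange-low 255.8 cup-low h.109 263.0 h.1135 261.3
365 [[251, 254]] pred flange-low 251.7 cup-low h.109 257.9 h.1135 256.3
```

Blue wall rows below the flange are 255–260 and 256–261, about 6 px. That matches the seated prediction of 6.0 px (7.9 px if it stood 4.5 mm proud) and is even on both sides, so the lid is seated with the rim at about 0.1135. Now unhooking: centre the tongue in the opening and back out.

>>> step_arm(
  targets=[
    [-1, 0, 0, -0.005, 0],
    [-1, 0, 0, -0.01, 0],
    [-1, 0, 0, -0.01, 0],
    [-1, -0.007, -0.004, -0.01, 0],
    [-1, -0.014, -0.008, -0.01, 0],
    [-1, -0.028, -0.015, -0.01, 0],
    [-1, -0.028, -0.015, -0.01, 0],
  ],
)

```text
time_s: 22.4
position: [0.5684, -0.3031, 0.2307]
tcp_rot: [[0.878, 0.478, -0.0], [0.478, -0.878, 0.0], [-0.0, -0.0, -1.0]]
force: [0.2, 0.9, -1.7]
opening: 0.233
grasp_force: 29.9
```

```bash
python3 st.py
```

```text
22.55 [ 0.05 -0.13 -1.47 -0.07  0.12 -0.  ] [ 0.569  -0.3029  0.2308]
```

>>> step_arm(
  targets=[
    [-1, -0.007, -0.004, 0, 0],
    [-1, -0.014, -0.0077, 0, 0],
    [-1, -0.021, -0.0115, 0, 0],
    [-1, -0.028, -0.0153, 0, 0],
    [-1, -0.035, -0.019, 0, 0],
    [-1, -0.035, -0.019, 0, 0],
  ],
)

```text
time_s: 23.15
position: [0.56, -0.3077, 0.2307]
tcp_rot: [[0.878, 0.479, -0.0], [0.479, -0.878, 0.0], [-0.0, -0.0, -1.0]]
force: [-0.1, -0.4, -1.6]
opening: 0.227
grasp_force: 29.9
```

```bash
python3 st.py
```

```text
23.3 [ 0.31  0.28 -2.13 -0.08  0.14 -0.01] [ 0.5603 -0.3076  0.2307]
```

>>> step_arm(
  targets=[
    [-1, -0.014, -0.0077, 0, 0],
    [-1, -0.028, -0.0153, 0, 0],
    [-1, -0.05, -0.0273, 0, 0],
    [-1, -0.08, -0.0436, 0, 0],
    [-1, -0.12, -0.0655, 0, 0],
    [-1, -0.17, -0.093, 0, 0],
    [-1, -0.22, -0.12, 0, 0],
    [-1, -0.25, -0.1364, 0, 0],
    [-1, -0.25, -0.1364, 0, 0],
  ],
)

```text
time_s: 24.2
position: [0.4964, -0.3426, 0.2308]
tcp_rot: [[0.879, 0.477, -0.0], [0.477, -0.879, 0.0], [-0.0, -0.0, -1.0]]
force: [0.3, 0.4, -1.4]
opening: 0.227
grasp_force: 29.9
```

```bash
cat > seat.py <<'E'
from rig import *
from h import *
c=capture("scene")["color"][:,:,::-1];cv2.imwrite("pics/scene8.png",c)
for col in(315,325,333,339,345,353,365):
    p=c[225:275,col].astype(int);print(col,[225+i for i in range(50) if p[i,0]-p[i,2]>40][:8])
t=capture("top")["color"][:,:,::-1];cv2.imwrite("pics/top8.png",t)
E
python3 seat.py; python3 st.py
```

```text
315 [247, 248, 249, 250, 251, 252, 256, 257]
325 []
333 [255, 256, 257, 258, 259, 260]
339 [256, 257, 258, 259, 260, 261]
345 [256, 257, 258, 259, 260, 261, 262, 263]
353 [255, 256, 257, 258, 259, 260, 261, 262]
365 [251, 252, 253, 254]
24.45 [-0.04  0.52 -1.45 -0.08  0.1  -0.  ] [ 0.4982 -0.3415  0.2307]
```

The lifter is free and the lid is unchanged (same rows). Returning the lifter to its original bare spot.

>>> step_arm(
  targets=[
    [-1, -0.05, 0, 0.1, 0],
    [-1, -0.1, 0, 0.12, 0],
    [-1, -0.253, 0.1, 0.12, 0],
    [-1, -0.253, 0.25, 0.12, 0],
    [-1, -0.253, 0.4, 0.12, 0],
    [-1, -0.253, 0.55, 0.12, 0],
    [-1, -0.253, 0.7, 0.12, 0],
    [-1, -0.253, 0.8, 0.12, 0],
    [-1, -0.253, 0.847, 0.12, 0],
    [-1, -0.253, 0.847, 0.12, 0],
    [-1, -0.253, 0.847, 0.12, 0],
  ],
)

```text
time_s: 25.55
position: [0.435, -0.1309, 0.2608]
tcp_rot: [[0.878, 0.479, 0.001], [0.479, -0.878, -0.001], [0.0, 0.002, -1.0]]
force: [0.1, -0.8, -1.1]
opening: 0.227
grasp_force: 29.9
```

>>> step_arm(
  targets=[
    [-1, 0, 0, -0.1, 0],
    [-1, 0, 0, -0.22, 0],
    [-1, 0, 0, -0.34, 0],
    [-1, 0, 0, -0.44, 0],
    [-1, 0, 0, -0.52, 0],
    [-1, 0, 0, -0.57, 0],
    [-1, 0, 0, -0.59, 0],
    [-1, 0, 0, -0.6, 0],
    [-1, 0, 0, -0.606, 0],
    [-1, 0, 0, -0.61, 0],
    [-1, 0, 0, -0.61, 0],
    [-1, 0, 0, -0.61, 0],
  ],
)

```text
time_s: 26.75
position: [0.4348, -0.13, 0.1086]
tcp_rot: [[0.878, 0.479, 0.001], [0.479, -0.878, -0.001], [0.001, 0.001, -1.0]]
force: [-0.2, -0.7, -1.5]
opening: 0.227
grasp_force: 29.9
```

```bash
python3 st.py
```

```text
26.9 [ 0.48  0.15 -1.87 -0.07  0.13 -0.01] [ 0.4346 -0.1299  0.1085]
```

>>> step_arm(
  targets=[
    [-1, 0, 0, -0.003, 0],
    [-1, 0, 0, -0.006, 0],
    [-1, 0, 0, -0.009, 0],
    [-1, 0, 0, -0.0105, 0],
    [-1, 0, 0, -0.0105, 0],
  ],
)

```text
time_s: 27.4
position: [0.4345, -0.1299, 0.106]
tcp_rot: [[0.878, 0.479, 0.0], [0.479, -0.878, -0.0], [0.0, 0.0, -1.0]]
force: [0.3, 1.2, 4.4]
opening: 0.225
grasp_force: 29.9
```

```bash
python3 st.py
```

```text
27.55 [-1.37  0.29  5.5   0.07  0.35  0.01] [ 0.4345 -0.1299  0.1059]
```

>>> step_arm(
  targets=[
    [-1, 0, 0, 0.0012, 0],
    [-1, 0, 0, 0.0012, 0],
    [-0.5, 0, 0, 0.0012, 0],
    [-0.4, 0, 0, 0.0012, 0],
    [-0.2, 0, 0, 0.0012, 0],
    [0.2, 0, 0, 0.0012, 0],
    [1, 0, 0, 0.0012, 0],
    [1, 0, 0, 0.0012, 0],
    [1, 0, 0, 0.0012, 0],
    [1, 0, 0, 0.0012, 0],
    [1, 0, 0, 0.0012, 0],
  ],
)

```text
time_s: 28.65
position: [0.4345, -0.1299, 0.1059]
tcp_rot: [[0.878, 0.479, 0.0], [0.479, -0.878, -0.0], [0.0, 0.0, -1.0]]
force: [0.7, 0.6, -0.5]
opening: 0.854
grasp_force: 0.0
```

>>> step_arm(
  targets=[
    [1, 0, 0, 0.04, 0],
    [1, 0, 0, 0.1, 0],
    [1, 0, 0, 0.25, 0],
    [1, 0, 0, 0.4, 0],
    [1, 0, 0, 0.6, 0],
    [1, 0, 0, 0.6, 0],
    [1, 0, 0.8, 0.6, 0],
    [1, 0, 0.8, 0.6, 0],
    [1, 0, 0.8, 0.6, 0],
    [1, 0, 0.8, 0.6, 0],
    [1, 0, 0.8, 0.6, 0],
    [1, 0, 0.8, 0.6, 0],
  ],
)

```text
time_s: 29.85
position: [0.4339, 0.0712, 0.2559]
tcp_rot: [[0.876, 0.482, -0.0], [0.482, -0.876, -0.001], [-0.0, 0.0, -1.0]]
force: [0.1, 0.3, 0.4]
opening: 1.0
grasp_force: 0.0
```

```bash
python3 seat.py; python3 st.py; python3 - <<'E'
from h import *
# lifter grip (orange) centroid now vs at start, and bystander change check
for n in('scene','top'):
    for f in('0','8'):
        h=cv2.cvtColor(cv2.imread(f'pics/{n}{f}.png'),cv2.COLOR_BGR2HSV);m=cv2.inRange(h,(5,150,80),(18,255,255))
        if n=='scene': m[:,:190]=0;m[:,250:]=0;m[:180]=0;m[245:]=0
        else: m[:,:260]=0;m[:,310:]=0;m[:240]=0;m[300:]=0
        y,x=np.nonzero(m);print(n,f,len(x),x.mean().round(1),y.mean().round(1),(x.min(),x.max(),y.min(),y.max()) if len(x) else 0)
a=cv2.imread('pics/top0.png');b=cv2.imread('pics/top8.png');d=cv2.absdiff(a,b).max(2)
for n,(x0,y0,x1,y1) in dict(tin=(280,145,316,180),wedge=(140,268,195,290),case=(370,250,422,300)).items(): print(n,(d[y0:y1,x0:x1]>40).mean().round(3))
g=cv2.cvtColor(b,cv2.COLOR_BGR2GRAY);
k=np.zeros_like(g);k[140:250,315:425]=g[140:250,315:425];m=(k>150).astype(np.uint8)
c=max(cv2.findContours(m,0,1)[0],key=cv2.contourArea);(u,v),r=cv2.minEnclosingCircle(c);e=cv2.fitEllipse(c);print('lid in top',u,v,r,e)
print('pred seated',proj('t',[.579,-.297,.1195]))
E
```

```text
315 [247, 248, 249, 250, 251, 252, 256, 257]
325 [252, 253, 254, 255, 256, 257, 258, 259]
333 [255, 256, 257, 258, 259, 260, 274]
339 [256, 257, 258, 259, 260, 261, 274]
345 [256, 257, 258, 259, 260, 261, 262, 263]
353 [255, 256, 257, 258, 259, 260, 261, 262]
365 [251, 252, 253, 254]
30.1 [-0.56 -0.32  0.22 -0.07  0.12 -0.01] [0.4347 0.0686 0.2558]
scene 0 492 218.3 213.4 (np.int64(209), np.int64(227), np.int64(196), np.int64(231))
scene 8 531 218.7 213.7 (np.int64(209), np.int64(228), np.int64(196), np.int64(231))
top 0 246 282.4 263.6 (np.int64(273), np.int64(292), np.int64(252), np.int64(275))
top 8 243 282.9 263.9 (np.int64(274), np.int64(292), np.int64(252), np.int64(276))
tin 0.0
wedge 0.565
case 0.0
lid in top 366.5 192.0 30.923391342163086 ((366.15972900390625, 192.51492309570312), (58.817325592041016, 60.95933151245117), 117.56101989746094)
pred seated [[365.01884895 192.69453361]]
```

The lifter stands where it was, and tin and case are untouched. The wedge's difference should just be the arm above it. One last check on lid tilt and the ring margin, with the arm moved off.

>>> step_arm(
  targets=[
    [1, 0, 0, 0.1, 0],
    [1, 0, 0.4, 0.2, 0],
    [1, 0, 0.8, 0.2, 0],
    [1, 0, 1, 0.2, 0],
    [1, 0, 1, 0.2, 0],
    [1, 0, 1, 0.2, 0],
    [1, 0, 1, 0.2, 0],
    [1, 0, 1, 0.2, 0],
  ],
)

```text
time_s: 30.9
position: [0.4348, 0.3199, 0.3054]
tcp_rot: [[0.878, 0.479, -0.001], [0.479, -0.878, -0.001], [-0.001, 0.001, -1.0]]
force: [1.1, -0.1, 0.3]
opening: 0.999
grasp_force: 0.0
```

```bash
python3 seat.py >/dev/null; python3 - <<'E'
from h import *
a=cv2.imread('pics/top0.png');b=cv2.imread('pics/top8.png');d=cv2.absdiff(a,b).max(2)
print('wedge',(d[268:290,140:195]>40).mean())
C={}
for c,f,box in(('s','scene8',(295,180,390,258)),('t','top8',(315,140,425,250))):
    g=cv2.imread(f'pics/{f}.png').min(2);k=np.zeros_like(g);x0,y0,x1,y1=box;k[y0:y1,x0:x1]=g[y0:y1,x0:x1]
    m=cv2.morphologyEx((k>140).astype(np.uint8),cv2.MORPH_CLOSE,np.ones((9,9)));q=max(cv2.findContours(m,0,1)[0],key=cv2.contourArea)[:,0].astype(float)
    C[c]=q;print(c,cv2.boundingRect(q.astype(np.int32)))
def model(p,flat=0):
    x,y,z,tx,ty=p;X=circ(0,0,.063,0);X[:,2]=z+np.sin(tx)*X[:,1]-np.sin(ty)*X[:,0];X[:,:2]+=(x,y);return X
f=lambda p:np.r_[dist(proj('s',model(p)),C['s'])-.5,dist(proj('t',model(p)),C['t'])-.5]
r=least_squares(f,(.579,-.297,.1215,0,0),x_scale=(.01,.01,.01,.05,.05),diff_step=1e-3,loss='soft_l1')
print(r.x[:3].round(4),np.degrees(r.x[3:]).round(2),np.abs(r.fun).mean().round(2))
E
```

```text
wedge 0.0
s (306, 205, 71, 49)
t (336, 163, 61, 60)
[ 0.5786 -0.2979  0.1207] [0.67 0.63] 0.57
```

```bash
python3 -c "
from rig import *
print(hand_in())"
```

```text
the job is handed in; nothing more can be done
None
```

The lid is seated in the ring of the blue rest, with the rim felt at about 113 mm, and measured wrist forces stayed under 10 N. The lifter stands upright on the bare table where it started, the tin, wedge and case have not moved, and the job was handed in at about 31 s.

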